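# Index a coupling hub against its spring plunger and clamp it

### The job

In the fixture on the bench, turn the aluminium coupling hub on its spindle by pushing its lugs round until the spring plunger drops into the notch in its rim. Go on leaning on the lug with about 12 N for half a second or more, so that the notch's flank bears on the plunger and proves it is holding, but be gentle: never put more than 20 N on the hub. Then slide the clamp strap fully in over the hub's rim, leave the hub locked and lying flat on its seat, let go of everything, and leave the other things on the bench where they are.

Things in the scene. Friction and masses are not known exactly. Their poses are not given: they have to be found in the camera images.
- hub: Loose aluminium coupling hub, 0.3 to 0.7 kg, turning on the spindle (0.8 mm play). Flange 110 mm in diameter, 12 mm thick; boss 44 mm in diameter; three lugs; boss and lugs 34 mm high overall. Origin: centre of the underside; z up; x points out through its one rim notch (15 mm wide, 11 mm deep). Lugs at 60, 180 and 300 degrees from x. It is oiled: turning takes 1 to 5 N at a lug.
- lug (a point): Middle of the top of the hub's lug at 60 degrees from its notch, 37 mm off the axis, 34 mm above the hub's underside (49 mm above the bench). Each of the three alike lugs is a radial block 21 to 53 mm off the axis, 18 mm wide across and standing 22 mm above the flange.
- fixture: Fixed grey base plate, x -80 to 125 mm, y -80 to 135 mm, top 15 mm above the bench, where the hub rests. Origin: on the spindle's axis at bench height. The plunger block stands on its +x side, 64 to 102 mm from the axis, up to 30 mm above the bench, nose towards the spindle. It was set by hand: its bearing from the spindle is the x axis only to within 0.1 rad; find it by feel or sight.
- spindle_top (a point): Top of the fixed upright spindle, 22.4 mm in diameter, on its axis, 60 mm above the bench.
- plunger (a joint): Spring plunger sliding towards the spindle (m): about 0 with its nose riding on the hub's rim, 0.009 when dropped into the notch (short of its floor). Nose 12 mm wide, straight-sided, 17 to 25 mm above the bench, spring about 3 N. It drops in at once when the notch comes before it, with 1.5 mm of play either side, and then stops the hub turning either way.
- clamp (a joint): Clamp strap sliding towards the spindle (m), at a bearing of 110 degrees from the fixture's x (towards +y): 0 fully out, 0.028 home against its stop, its tip then 17 mm over the hub's flange. Steel, 24 mm wide, 29.5 to 35.5 mm above the bench, tip 66 mm from the axis when out. Takes about 3 N to slide and stays where it is left.
- clamp_knob (a point): Centre of the top of the strap's black knob: an upright round post, 18 mm in diameter, 35.5 to 61.5 mm above the bench, 100 mm from the spindle's axis when the clamp is out, 72 mm when home. Push it straight towards the spindle, or take it from above.
There are look-alikes about, which are no part of the job. What is meant by the hub is not blue or pink, and is the smaller of those in its own colour.

How it is judged:
On the way, in this order (a step that is already met when the one before it is completed fails the run):
1. the plunger is in the notch and the notch's flank is pressed against it (over 3 N) for a quarter of a second (value of joint plunger above 0.006 m and contact force between plunger and hub above 3 N), for 0.25 s.
2. the clamp strap is fully home (value of joint clamp above 0.025 m), for 0.2 s.
At the end, for the whole second after the job is handed in: The plunger is in the notch (its joint over 0.006), the clamp strap is home (its joint over 0.025), and the hub lies at rest on the spindle (within 4 mm), flat (within 0.05 rad) and down on its seat (within 3 mm) (value of joint plunger above 0.006 m and value of joint clamp above 0.025 m and horizontal distance between hub and fixture below 0.004 m and z of hub in the frame of fixture below 0.018 m and angle between hub's own z axis and vertical below 0.05 rad and linear speed of hub below 0.01 m/s); the robot touches nothing.
It fails at once if the robot puts more than 20 N on the hub (contact force between any of the fingers, the arm and hub above 20 N).
It fails at once if a bystander is moved by more than 15 mm (distance of any of bolt, screwdriver, wrench, hammer, bearing_ring, oil_can, wood_block, brush from where it was at the start of the episode above 0.015 m).
It also fails if it takes over 64 s, if anything falls off the work surface, if the arm or the gripper's body presses on something with over 40 N, if the wrist force passes 120 N, or if a joint passes its speed limit or range.

### The arm

A 7-joint arm with a two-finger parallel gripper is mounted at the origin on the work surface. World frame = base frame: x ahead of the robot, y to its left, z up, the work surface at z = 0. Lengths are in m, angles in rad, forces in N, time in s.
With the tool pointing down it reaches from about 0.35 to 0.9 m from the base axis. Payload 8.1 kg.
Tool frame: the origin (TCP) lies midway between the tips of the shut fingers; the grasp point (between the pads) lies arm.tcp_to_grasp behind it (arm.tcp_to_grasp is the distance from the TCP to the grasp point, in m); z points along the fingers, y is the line along which they close (so a half turn about z gives the same grasp; the last joint's range is limited). The gripper opens to 92 mm and grips with 3 to 60 N. Pads are 19 mm wide; open, the fingers measure 130 mm over their backs; the gripper's body (75 mm by 190 mm) begins 47 mm behind the grasp point.
Start: joints at [-1.235, 0.434, 0.025, 1.573, -0.012, 1.134, -0.075], TCP at [0.266, 0.566, 0.227] pointing down, gripper open.
Joint ranges: [-2.62, 2.62], [-0.44, 2.09], [-1.27, 1.32], [0.08, 2.57], [-1.32, 4.46], [0.12, 2], [-2.74, 2.74]. Speed limits (rad/s): [2.22, 2.22, 3.01, 3.01, 3.14, 3.14, 3.14].

### API

Orientations are given as a rotation vector (axis times angle).
In Python, from cell import observe, get_image, arm gives the robot as it stands. The module is installed in compiled form; this text tells all that it offers.
- The arm moves only by the tool drive_tool, never from a script. Its argument "steps" is a list of rows, each a list of 5 numbers: the closure, from 0 (fully open) to 1 (shut), then the shift along the world's x, y, z in mm, then the turn about the world's z in rad. In form: [[hand, x, y, z, roll], ...]. A call has 1 to 20 rows; each row shifts and turns the commanded pose from where the row before left it; what a row does not reach is not made up. A row lasts 1/12 s, in which the tool goes at most 41.7 mm and 7.16 degrees, less where a joint would pass 70% of its speed; a pose out of reach is approached as far as the arm can. A call with a gripper value outside its range is refused whole. The fingers move at their own pace and stop on an object; "grip_force" is the grip in N (left out, the last holds). Time passes only in rows, so rows that do not move let the fingers close. It gives the time, the measured TCP pose, the force, the opening and the grip force at its end, in the units of the state.
- observe(): the state, without advancing time (a new reading comes with each control period).
- get_image(name): name is "side" or "top"; returns a dict with "image" (480x640x3 uint8, red, green, blue), "vfov" (degrees; the focal length in pixels is half the picture's height over the tangent of half this angle, whatever the lens; pixels are square), "cx", "cy" (the principal point, pixels), "xyz" and "attitude" of the camera in the world. Camera axes: x right, y down, z forward; pixel columns grow to the right and rows downward; lengths in m; the calibration is good to about 2 mm. A picture is of the moment at which its call begins. There is no depth.
- arm.sign_off(): hands the job in; it is judged then, once.
The state is a dict: "clock": time; "joints": joint angles; "dq": joint speeds; "joint_efforts": joint torques, N m; "position": TCP position; "ee_rot": TCP orientation; "force": force on the tool from outside, world axes, zero at the start; "ft_torque": the same for the moment, N m; "width": opening from 0.0 (shut) to 1.0 (fully open); "gripper_force": force on a finger pad.
Only numpy, scipy, OpenCV 4.12 (cv2) and the standard library are available. Lean on these libraries where they do the work, as an engineer would, in place of code of your own. Each camera call takes 0.05 s, during which the arm holds its last target. There are 200 camera calls.

## Working session

There is one attempt and no reset: what is moved stays moved. The work goes in short steps, Python scripts to look and compute and a tool call to move; the robot and the scene stay as the last step left them, time stands still between calls to the robot, and variables do not carry over. Pictures are saved under pics/ and viewed, at most 10 in all, crops included, and the job is handed in when it is done.

Besides the shell and the picture viewer there is one more tool, called as a command line: name --pt "numbers of a row" for each row, then --argument value for the rest. drive_tool: Moves the arm, as the interface text tells. Its arguments: {"type":"object","properties":{"steps":{"type":"array"},"grip_force":{"type":"number"}},"required":["steps"]}

```bash
mkdir -p pics; cat > h.py <<'E'
import numpy as np, cv2
from cell import observe, get_image, arm
from scipy.spatial.transform import Rotation as R
def rot(c):
    a=np.array(c["attitude"],float)
    return a if a.shape==(3,3) else (R.from_rotvec(a).as_matrix() if a.size==3 else R.from_quat(a).as_matrix())
def ray(c,u,v):
    f=240/np.tan(np.radians(c["vfov"]/2)); d=rot(c)@np.array([(u-c["cx"])/f,(v-c["cy"])/f,1]); return np.array(c["xyz"]),d
def plane(c,u,v,z):
    p,d=ray(c,u,v); return p+d*(z-p[2])/d[2]
def proj(c,P):
    f=240/np.tan(np.radians(c["vfov"]/2)); q=rot(c).T@(np.array(P)-np.array(c["xyz"])); return q[:2]/q[2]*f+[c["cx"],c["cy"]]
def snap(n,tag):
    c=get_image(n); cv2.imwrite(f"pics/{tag}.png",c["image"][:,:,::-1]); return c
E
python3 - <<'E'
from h import *
import pickle
for n in("top","side"):
    c=snap(n,n+"0"); pickle.dump(c,open(n+"0.pkl","wb")); print(n,c["vfov"],c["cx"],c["cy"],c["xyz"],c["attitude"])
s=observe(); print(s); print(arm.tcp_to_grasp)
E
```

```text
top 56.35127701557912 323.31625083077506 233.96568730089442 [ 0.39269309 -0.05173337  0.80037494] [-2.10659928  2.16539711 -0.15450842]
side 42.01366441741655 320.12818285266167 240.85211744227308 [ 0.17945503 -1.0303762   0.6701419 ] [-2.07772287  0.36683034 -0.17818663]
{'clock': 0.1, 'joints': array([-1.23460867,  0.43511874,  0.0249936 ,  1.57398788, -0.01156761,
        1.13396584, -0.07511234]), 'dq': array([ 0.00045491, -0.00135369,  0.00013805, -0.0027908 , -0.00073591,
        0.00202847,  0.00079464]), 'joint_efforts': array([ 3.53149400e-03, -6.69128895e+01,  9.88136530e-01, -3.15144932e+01,
       -6.05110545e-02,  3.73867212e-02,  3.17762465e-05]), 'position': array([0.26540853, 0.56536735, 0.2260522 ]), 'ee_rot': array([-6.83832744e-01, -3.06612741e+00,  2.08767177e-03]), 'force': array([-0.62954764, -0.27150516,  0.72294068]), 'ft_torque': array([-0.01694383,  0.06494504, -0.02339785]), 'gripper_force': 0.0, 'width': 1.002622559873787}
0.0188
```

View pics/top0.png

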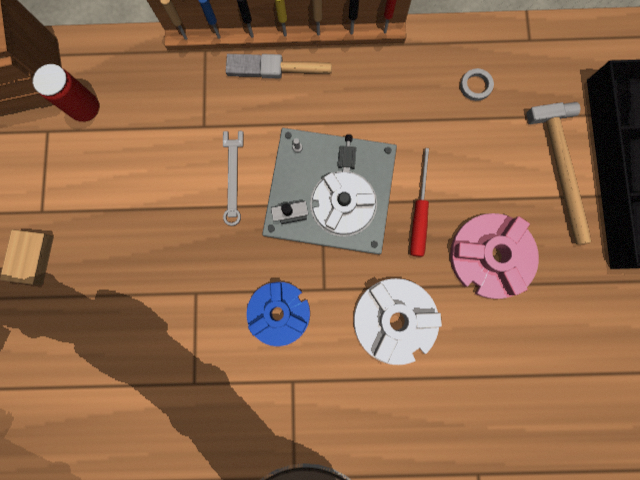

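View pics/side0.png

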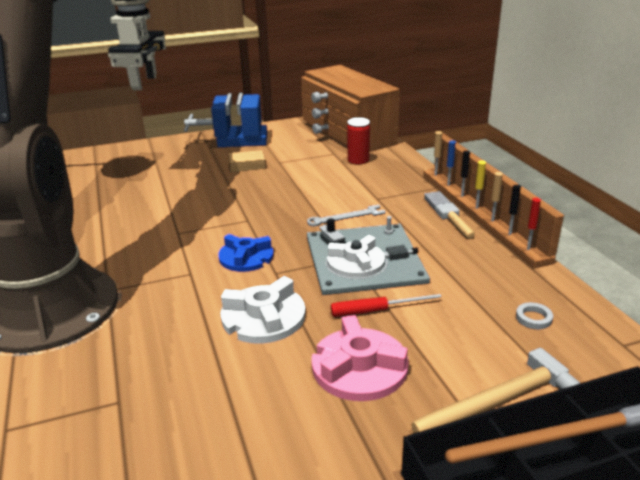

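```bash
python3 - <<'E'
from h import *
import pickle
c=pickle.load(open("top0.pkl","rb")); im=c["image"][:,:,::-1]
cr=cv2.resize(im[120:260,255:405],None,fx=5,fy=5,interpolation=cv2.INTER_CUBIC); cr=cr[:600] if cr.shape[0]>600 else cr
cv2.imwrite("pics/crop0.png",cv2.resize(im[124:256,258:402],None,fx=4.5,fy=4.5,interpolation=cv2.INTER_CUBIC))
for nm,u,v,z in(("spindle",344,199,.06),("knob",287,210,.0615),("block",347,157,.03),("plate tl",284,129,.015),("tr",396,146,.015),("bl",264,235,.015),("br",381,253,.015)):
    print(nm,plane(c,u,v,z).round(4))
# hub mask
E
```

```text
spindle [ 0.5671 -0.0822  0.06  ]
knob [0.5506 0.0144 0.0615]
block [ 0.6508 -0.0914  0.03  ]
plate tl [0.7131 0.022  0.015 ]
tr [ 0.674  -0.1823  0.015 ]
bl [0.5164 0.0601 0.015 ]
br [ 0.4785 -0.1458  0.015 ]
```

View pics/crop0.png

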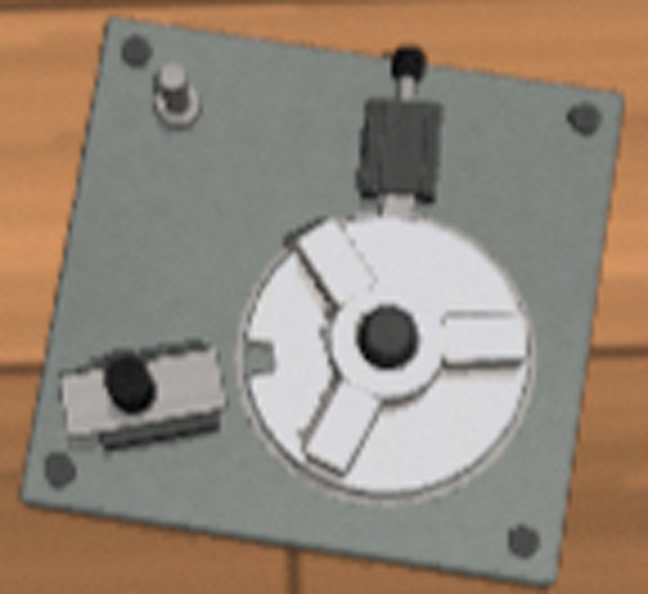

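Candidates: white hub on the fixture (344,202), big loose white hub (398,321), blue (278,313), pink (495,255). The fixture hub is meant, because it is the smaller white one and sits on the spindle; the crop confirms it, with its notch at about (316,203), to the left. The clamp knob is at (287,208), the plunger block at (347,157), and a small post stands on the plate at (297,145).

```bash
python3 - <<'E'
from h import *
import pickle
c=pickle.load(open("top0.pkl","rb")); O=np.array([.5675,-.083])
def P(cu,cv,z): return plane(c,258+cu/4.5,124+cv/4.5,z)[:2]
for nm,cu,cv,z in(("notch",262,357,.026),("nose",397,203,.021),("block",401,150,.03),("lugR",488,336,.049),("lugBL",342,435,.049),("lugUL",338,258,.049),("spin",387,335,.06),("knob",129,370,.0615),("rimL",240,357,.027),("rimR",533,345,.027),("rimT",390,212,.027),("rimB",385,495,.027)):
    d=P(cu,cv,z)-O; print(nm,(P(cu,cv,z)*1000).round(1),"r",round(np.hypot(*d)*1000,1),"bearing",round(np.degrees(np.arctan2(d[1],d[0])),1))
c=pickle.load(open("side0.pkl","rb"))
for nm,u,v,z in(("spin",356,244,.06),): print(nm,plane(c,u,v,z)*1000)
E
```

```text
notch [568.7 -34.3] r 48.7 bearing 88.6
nose [631.2 -89.7] r 64.1 bearing -6.0
block [650.2 -91.6] r 83.2 bearing -5.9
lugR [ 569.1 -121.2] r 38.2 bearing -87.6
lugBL [532.4 -64.4] r 39.8 bearing 152.1
lugUL [601.5 -64.9] r 38.5 bearing 28.0
spin [568.  -82.2] r 0.9 bearing 54.0
knob [557.1  14.9] r 98.5 bearing 96.1
rimL [568.7 -25.7] r 57.4 bearing 88.8
rimR [ 570.2 -140.7] r 57.7 bearing -87.4
rimT [625.8 -86.5] r 58.4 bearing -3.4
rimB [512.3 -80.7] r 55.2 bearing 177.6
spin [566.82654386 -88.03873122  60.        ]
```

drive_tool --pt "1 17 -34 0 -0.056" --pt "1 17 -34 0 -0.056" --pt "1 17 -34 0 -0.056" --pt "1 17 -34 0 -0.056" --pt "1 17 -34 0 -0.056" --pt "1 17 -34 0 -0.056" --pt "1 17 -34 0 -0.056" --pt "1 17 -34 0 -0.056" --pt "1 17 -34 0 -0.056" --pt "1 17 -34 0 -0.056" --pt "1 17 -34 0 -0.056" --pt "1 17 -34 0 -0.056" --pt "1 17 -34 0 -0.056" --pt "1 17 -34 0 -0.056" --pt "1 17 -34 0 -0.056" --pt "1 17 -34 0 -0.056" --pt "1 17 -34 0 -0.056" --pt "1 17 -34 0 -0.056" --pt "1 17 -34 0 -0.056" --pt "1 17 -34 0 -0.056" --grip_force 20

```text
clock: 1.77
position: [0.6059, -0.1158, 0.2264]
ee_rot: [-2.21, -2.232, 0.0]
force: [0.5, 1.2, -0.1]
width: 0.007
gripper_force: 0.0
```

drive_tool --pt "1 1 -3 -30 0" --pt "1 1 -4 -30 0" --pt "1 0 0 -30 0" --pt "1 0 0 -30 0" --pt "1 0 0 -20 0" --pt "1 0 0 -15 0" --pt "1 0 0 -10 0" --pt "1 0 0 -10 0" --pt "1 0 0 -8 0" --pt "1 0 0 -6 0" --pt "1 0 0 0 0" --pt "1 0 0 0 0"

```text
clock: 2.77
position: [0.6077, -0.1212, 0.038]
ee_rot: [2.208, 2.234, 0.0]
force: [-0.4, 0.3, -0.2]
width: 0.004
gripper_force: 0.0
```

```bash
python3 - <<'E'
from h import *
a=get_image("top")["image"];b=get_image("side")["image"]
x=cv2.resize(a[124:256,258:418],(480,396),interpolation=cv2.INTER_CUBIC); y=cv2.resize(b[190:300,270:450],(320,196))
y=cv2.resize(b[200:300,300:380],(317,396),interpolation=cv2.INTER_CUBIC)
cv2.imwrite("pics/c1.png",np.hstack([x,y])[:,:,::-1]); s=observe(); print(s["position"],s["force"])
E
```

```text
[ 0.60807046 -0.12134013  0.03845587] [0.50916188 0.92368375 0.73747541]
```

View pics/c1.png

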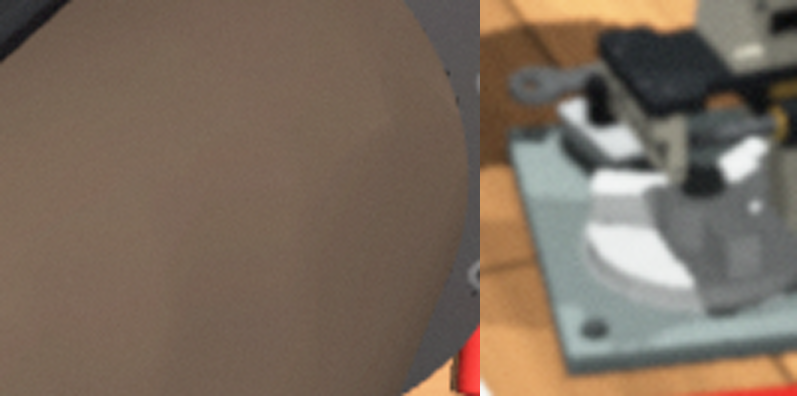

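```bash
cat > arc.py <<'E'
import numpy as np,sys
O=np.array([568,-83.])
def pc(th,r=40,t=28):
    a=np.radians(th); return O+[r*np.cos(a)-t*np.sin(a), r*np.sin(a)+t*np.cos(a)]
def rows(a,b,n):
    q=np.linspace(a,b,n+1); 
    return [[1,*np.round(pc(y)-pc(x),1).tolist(),0,round(np.radians(y-x),4)] for x,y in zip(q,q[1:])]
if __name__=="__main__":
    print(rows(*map(float,sys.argv[1:3]),int(sys.argv[3]))); print(pc(float(sys.argv[1])),pc(float(sys.argv[2])))
E
python3 arc.py -89 -149 20;python3 arc.py -149 -174 10
```

```text
[[1, -2.1, -1.4, 0, np.float64(-0.0524)], [1, -2.2, -1.3, 0, np.float64(-0.0524)], [1, -2.2, -1.2, 0, np.float64(-0.0524)], [1, -2.3, -1.1, 0, np.float64(-0.0524)], [1, -2.4, -1.0, 0, np.float64(-0.0524)], [1, -2.4, -0.9, 0, np.float64(-0.0524)], [1, -2.5, -0.7, 0, np.float64(-0.0524)], [1, -2.5, -0.6, 0, np.float64(-0.0524)], [1, -2.5, -0.5, 0, np.float64(-0.0524)], [1, -2.5, -0.3, 0, np.float64(-0.0524)], [1, -2.5, -0.2, 0, np.float64(-0.0524)], [1, -2.6, -0.1, 0, np.float64(-0.0524)], [1, -2.6, 0.1, 0, np.float64(-0.0524)], [1, -2.5, 0.2, 0, np.float64(-0.0524)], [1, -2.5, 0.3, 0, np.float64(-0.0524)], [1, -2.5, 0.5, 0, np.float64(-0.0524)], [1, -2.5, 0.6, 0, np.float64(-0.0524)], [1, -2.5, 0.7, 0, np.float64(-0.0524)], [1, -2.4, 0.9, 0, np.float64(-0.0524)], [1, -2.4, 1.0, 0, np.float64(-0.0524)]]
[ 596.69383172 -122.50524043] [ 548.13437407 -127.60220742]
[[1, -1.9, 0.9, 0, np.float64(-0.0436)], [1, -1.9, 1.0, 0, np.float64(-0.0436)], [1, -1.8, 1.1, 0, np.float64(-0.0436)], [1, -1.8, 1.2, 0, np.float64(-0.0436)], [1, -1.7, 1.2, 0, np.float64(-0.0436)], [1, -1.7, 1.3, 0, np.float64(-0.0436)], [1, -1.6, 1.4, 0, np.float64(-0.0436)], [1, -1.6, 1.4, 0, np.float64(-0.0436)], [1, -1.5, 1.5, 0, np.float64(-0.0436)], [1, -1.4, 1.6, 0, np.float64(-0.0436)]]
[ 548.13437407 -127.60220742] [ 531.14592116 -115.0277516 ]
```

drive_tool --pt "1 -2 0 -1 0" --pt "1 -2 0 -1 0" --pt "1 -2 0 0 0" --pt "1 -2 -1 0 0" --pt "1 -1 0 0 0" --pt "1 -1 0 0 0" --pt "1 0 0 0 0"

```text
clock: 3.45
position: [0.5974, -0.1222, 0.0358]
ee_rot: [-2.208, -2.234, -0.0]
force: [0.6, -0.6, -0.1]
width: 0.006
gripper_force: 0.0
```

drive_tool --pt "1 -2.1 -1.4 0 -0.0524" --pt "1 -2.2 -1.3 0 -0.0524" --pt "1 -2.2 -1.2 0 -0.0524" --pt "1 -2.3 -1.1 0 -0.0524" --pt "1 -2.4 -1.0 0 -0.0524" --pt "1 -2.4 -0.9 0 -0.0524" --pt "1 -2.5 -0.7 0 -0.0524" --pt "1 -2.5 -0.6 0 -0.0524" --pt "1 -2.5 -0.5 0 -0.0524" --pt "1 -2.5 -0.3 0 -0.0524" --pt "1 -2.5 -0.2 0 -0.0524" --pt "1 -2.6 -0.1 0 -0.0524" --pt "1 -2.6 0.1 0 -0.0524" --pt "1 -2.5 0.2 0 -0.0524" --pt "1 -2.5 0.3 0 -0.0524" --pt "1 -2.5 0.5 0 -0.0524" --pt "1 -2.5 0.6 0 -0.0524" --pt "1 -2.5 0.7 0 -0.0524"

```text
clock: 4.95
position: [0.5546, -0.1296, 0.0362]
ee_rot: [2.982, 0.983, 0.002]
force: [1.6, -1.0, 1.6]
width: 0.004
gripper_force: 1.0
```

```bash
python3 - <<'E'
from h import *
b=get_image("side")["image"]
cv2.imwrite("pics/c2.png",cv2.resize(b[200:300,295:435],(784,560),interpolation=cv2.INTER_CUBIC)[:,:,::-1]); s=observe(); print(s["position"],s["force"],s["ft_torque"])
E
```

```text
[ 0.55403242 -0.12928066  0.03602069] [ 0.88148678 -0.83030336  1.7800026 ] [-0.28146131 -0.16789997 -0.04043761]
```

View pics/c2.png

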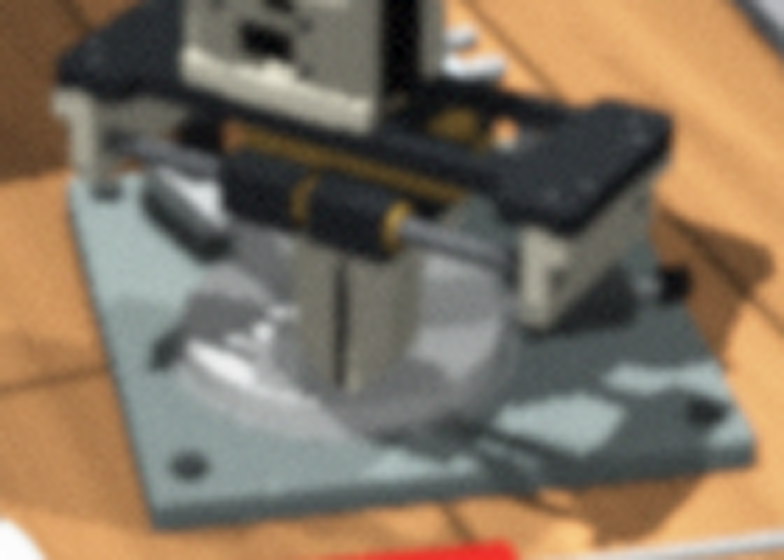

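```bash
python3 - <<'E'
from arc import *
for a,b,n in((-143,-170,9),(-170,-180,10),(-180,-190,10)): print([r[1:3]+[float(r[4])] for r in rows(a,b,n)],pc(b))
E
```

```text
[[-2.4, 0.9, -0.0524], [-2.4, 1.0, -0.0524], [-2.3, 1.1, -0.0524], [-2.2, 1.2, -0.0524], [-2.2, 1.3, -0.0524], [-2.1, 1.4, -0.0524], [-2.0, 1.6, -0.0524], [-1.9, 1.7, -0.0524], [-1.9, 1.8, -0.0524]] [ 533.46983885 -117.52054419]
[[-0.6, 0.6, -0.0175], [-0.6, 0.6, -0.0175], [-0.6, 0.6, -0.0175], [-0.6, 0.6, -0.0175], [-0.6, 0.6, -0.0175], [-0.5, 0.7, -0.0175], [-0.5, 0.7, -0.0175], [-0.5, 0.7, -0.0175], [-0.5, 0.7, -0.0175], [-0.5, 0.7, -0.0175]] [ 528. -111.]
[[-0.5, 0.7, -0.0175], [-0.5, 0.7, -0.0175], [-0.5, 0.7, -0.0175], [-0.4, 0.7, -0.0175], [-0.4, 0.7, -0.0175], [-0.4, 0.7, -0.0175], [-0.4, 0.7, -0.0175], [-0.4, 0.8, -0.0175], [-0.4, 0.8, -0.0175], [-0.4, 0.8, -0.0175]] [ 523.7455409  -103.62868998]
```

drive_tool --pt "1 -2.4 0.9 0 -0.0524" --pt "1 -2.4 1.0 0 -0.0524" --pt "1 -2.3 1.1 0 -0.0524" --pt "1 -2.2 1.2 0 -0.0524" --pt "1 -2.2 1.3 0 -0.0524" --pt "1 -2.1 1.4 0 -0.0524" --pt "1 -2.0 1.6 0 -0.0524" --pt "1 -1.9 1.7 0 -0.0524" --pt "1 -1.9 1.8 0 -0.0524" --pt "1 0 0 0 0"

```text
clock: 5.83
position: [0.5343, -0.1173, 0.0359]
ee_rot: [3.13, 0.261, -0.0]
force: [-0.8, -2.4, 2.7]
width: 0.004
gripper_force: 1.4
```

drive_tool --pt "1 -0.6 0.6 0 -0.0175" --pt "1 -0.6 0.6 0 -0.0175" --pt "1 -0.6 0.6 0 -0.0175" --pt "1 -0.6 0.6 0 -0.0175" --pt "1 -0.6 0.6 0 -0.0175"

```text
clock: 6.25
position: [0.5314, -0.1143, 0.0358]
ee_rot: [3.139, 0.124, 0.0]
force: [-0.0, -2.5, 2.2]
width: 0.004
gripper_force: 1.9
```

drive_tool --pt "1 -0.5 0.7 0 -0.0175" --pt "1 -0.5 0.7 0 -0.0175" --pt "1 -0.5 0.7 0 -0.0175" --pt "1 -0.5 0.7 0 -0.0175"

```text
clock: 6.58
position: [0.5292, -0.1112, 0.0357]
ee_rot: [-3.142, -0.014, 0.0]
force: [-0.9, -2.2, 4.6]
width: 0.008
gripper_force: 2.1
```

drive_tool --pt "1 -0.5 0.7 0 -0.0175" --pt "1 -0.5 0.7 0 -0.0175" --pt "1 -0.5 0.7 0 -0.0175"

```text
clock: 6.83
position: [0.5277, -0.1092, 0.0357]
ee_rot: [3.141, -0.069, -0.0]
force: [-1.8, -2.4, 3.5]
width: 0.003
gripper_force: 2.2
```

drive_tool --pt "1 -0.4 0.7 0 -0.0175" --pt "1 -0.4 0.7 0 -0.0175"

```text
clock: 7.0
position: [0.5269, -0.1077, 0.0357]
ee_rot: [-3.139, 0.124, 0.0]
force: [-1.5, -2.7, 4.0]
width: 0.004
gripper_force: 2.3
```

drive_tool --pt "1 -0.4 0.7 0 -0.0175"

```text
clock: 7.08
position: [0.5265, -0.107, 0.0357]
ee_rot: [-3.138, 0.151, 0.0]
force: [-1.0, -2.8, 1.7]
width: 0.002
gripper_force: 1.3
```

drive_tool --pt "1 -0.4 0.7 0 -0.0175"

```text
clock: 7.17
position: [0.5263, -0.106, 0.0356]
ee_rot: [-3.136, 0.178, 0.0]
force: [-1.2, -2.0, 0.4]
width: 0.004
gripper_force: 0.9
```

drive_tool --pt "1 -0.4 0.7 0 -0.0175"

```text
clock: 7.25
position: [0.5259, -0.1053, 0.0356]
ee_rot: [-3.135, 0.206, 0.0]
force: [-1.3, -1.8, 0.5]
width: 0.009
gripper_force: 0.9
```

drive_tool --pt "1 -0.4 0.8 0 -0.0175"

```text
clock: 7.33
position: [0.5255, -0.1046, 0.0356]
ee_rot: [-3.133, 0.233, 0.0]
force: [-0.9, -2.4, 0.2]
width: 0.004
gripper_force: 0.8
```

drive_tool --pt "1 -0.4 0.8 0 -0.0175"

```text
clock: 7.42
position: [0.525, -0.1038, 0.0356]
ee_rot: [-3.131, 0.261, 0.0]
force: [-0.6, -0.9, -0.3]
width: 0.001
gripper_force: 0.8
```

```bash
python3 - <<'E'
from h import *
b=get_image("side")["image"]
cv2.imwrite("pics/c3.png",cv2.resize(b[200:300,295:435],(784,560),interpolation=cv2.INTER_CUBIC)[:,:,::-1]); s=observe(); print(s["position"],s["force"],s["ft_torque"])
E
```

```text
[ 0.52497664 -0.10360745  0.0355736 ] [-1.06977641 -1.41147433  1.3822513 ] [-0.26061427  0.26452767 -0.03995317]
```

View pics/c3.png

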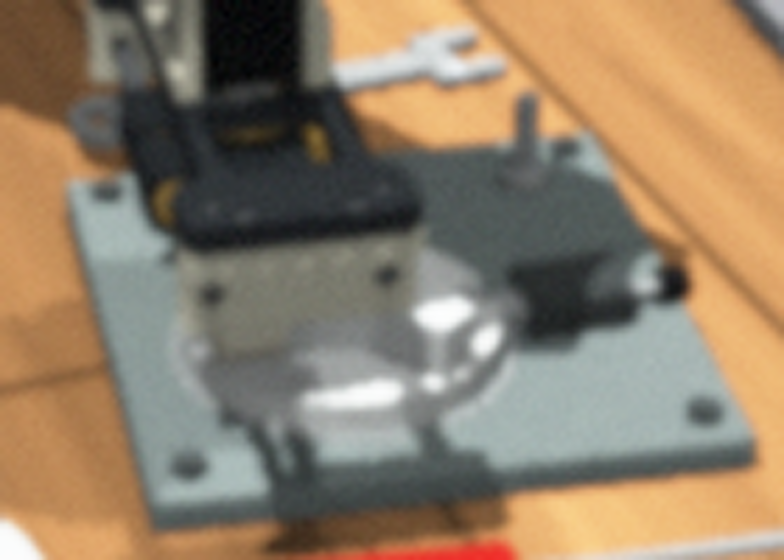

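```bash
python3 - <<'E'
from h import *
import pickle
c=pickle.load(open("side0.pkl","rb"))
O=np.array([567,-86])
for cu,cv,z in((443,313,.049),(420,312,.049),(473,308,.049),(500,300,.027)):
    p=plane(c,295+cu/5.6,200+cv/5.6,z)[:2]*1000; d=p-O; print(p.round(1),np.hypot(*d).round(1),np.degrees(np.arctan2(d[1],d[0])).round(1))
for b in (0,-30,-60,-66,-90): 
    P=np.array([.567+.037*np.cos(np.radians(b)),-.085+.037*np.sin(np.radians(b)),.049]); print(b,(proj(c,P)-[295,200])*5.6)
E
```

```text
[ 589.  -123.5] 43.5 -59.6
[ 582.1 -120.1] 37.3 -66.1
[ 599.6 -124.2] 50.2 -49.6
[625.3 -90.7] 58.5 -4.7
0 [438.33957903 249.30936931]
-30 [446.68562511 278.17418597]
-60 [425.74301615 305.49920383]
-66 [418.3205164  310.07293168]
-90 [380.3863428  323.54673757]
```

drive_tool --pt "1 -0.3 0.8 0 -0.0175" --pt "1 -0.3 0.8 0 -0.0175"

```text
clock: 7.63
position: [0.5244, -0.1023, 0.0357]
ee_rot: [-3.126, 0.315, 0.0]
force: [0.1, -1.0, -0.3]
width: 0.004
gripper_force: 0.3
```

drive_tool --pt "1 -0.3 0.8 0 -0.0175"

```text
clock: 7.72
position: [0.5242, -0.1014, 0.0357]
ee_rot: [-3.123, 0.343, -0.0]
force: [0.5, -1.1, -0.1]
width: 0.001
gripper_force: 0.3
```

drive_tool --pt "1 -0.3 0.8 0 -0.0175"

```text
clock: 7.8
position: [0.524, -0.1006, 0.0357]
ee_rot: [-3.119, 0.37, -0.0]
force: [-0.5, -1.3, 1.0]
width: 0.004
gripper_force: 0.3
```

drive_tool --pt "1 -0.3 0.8 0 -0.0175"

```text
clock: 7.88
position: [0.5237, -0.0998, 0.0357]
ee_rot: [-3.116, 0.397, -0.0]
force: [0.3, -1.1, -0.7]
width: 0.007
gripper_force: 0.3
```

drive_tool --pt "1 -0.3 0.8 0 -0.0175"

```text
clock: 7.97
position: [0.5234, -0.0993, 0.0358]
ee_rot: [3.113, -0.425, 0.0]
force: [0.9, -1.1, -0.6]
width: 0.01
gripper_force: 1.1
```

drive_tool --pt "1 -0.2 0.7 0 0"

```text
clock: 8.05
position: [0.5233, -0.099, 0.0359]
ee_rot: [3.112, -0.425, 0.001]
force: [0.3, -3.3, 2.4]
width: 0.005
gripper_force: 1.7
```

drive_tool --pt "1 -0.2 0.7 0 0"

```text
clock: 8.13
position: [0.5232, -0.0987, 0.036]
ee_rot: [3.112, -0.423, 0.002]
force: [1.1, -4.1, 0.7]
width: 0.005
gripper_force: 2.3
```

drive_tool --pt "1 -0.1 0.5 0 0"

```text
clock: 8.22
position: [0.5231, -0.0984, 0.0361]
ee_rot: [3.112, -0.423, 0.002]
force: [1.4, -5.8, 3.0]
width: 0.005
gripper_force: 2.8
```

drive_tool --pt "1 -0.1 0.6 0 0" --pt "1 0 0 0 0"

```text
clock: 8.38
position: [0.523, -0.0982, 0.0362]
ee_rot: [3.111, -0.423, 0.002]
force: [1.0, -5.1, 2.8]
width: 0.007
gripper_force: 3.1
```

drive_tool --pt "1 -0.1 0.6 0 0" --pt "1 0 0 0 0"

```text
clock: 8.55
position: [0.523, -0.098, 0.0363]
ee_rot: [3.111, -0.424, 0.003]
force: [0.5, -6.5, 3.3]
width: 0.001
gripper_force: 3.6
```

drive_tool --pt "1 -0.1 0.6 0 0" --pt "1 -0.1 0.6 0 0" --pt "1 0 0 0 0"

```text
clock: 8.8
position: [0.5229, -0.0975, 0.0365]
ee_rot: [3.11, -0.424, 0.004]
force: [-0.6, -8.7, 4.4]
width: 0.004
gripper_force: 4.6
```

drive_tool --pt "1 0 0.6 0 0" --pt "1 0 0.6 0 0" --pt "1 0 0 0 0"

```text
clock: 9.05
position: [0.5228, -0.0971, 0.0367]
ee_rot: [3.109, -0.425, 0.004]
force: [-0.9, -10.7, 5.9]
width: 0.006
gripper_force: 5.9
```

drive_tool --pt "1 0 0.3 0 0" --pt "1 0 0 0 0" --pt "1 0 0 0 0" --pt "1 0 0 0 0" --pt "1 0 0 0 0" --pt "1 0 0 0 0" --pt "1 0 0 0 0" --pt "1 0 0 0 0" --pt "1 0 0 0 0" --pt "1 0 0 0 0"

```text
clock: 9.88
position: [0.5228, -0.097, 0.0367]
ee_rot: [3.108, -0.425, 0.004]
force: [-1.3, -11.7, 6.4]
width: 0.003
gripper_force: 6.1
```

```bash
python3 - <<'E'
from h import *
b=get_image("side")["image"]
cv2.imwrite("pics/c4.png",cv2.resize(b[200:300,295:435],(784,560),interpolation=cv2.INTER_CUBIC)[:,:,::-1]); s=observe(); print(s["position"],s["force"],s["ft_torque"])
E
```

```text
[ 0.52279037 -0.09705733  0.03670655] [ -1.7021401  -12.10863786   4.8284032 ] [-2.40412642  0.49846803  0.01740174]
```

View pics/c4.png

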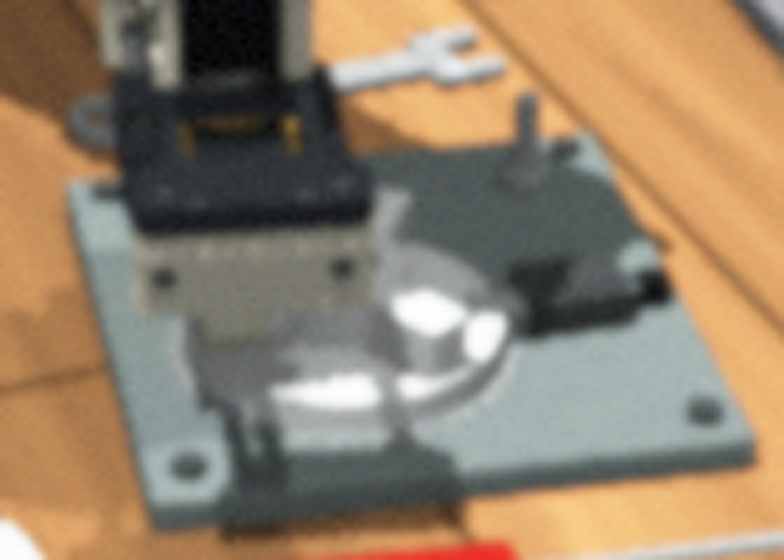

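drive_tool --pt "1 0 -2 0 0" --pt "1 0 -2 0 0" --pt "1 0 -3 0 0" --pt "1 0 -4 0 0" --pt "1 0 -4 0 0" --pt "1 0 0 0 0" --pt "1 0 0 10 0" --pt "1 0 0 25 0" --pt "1 0 0 35 0" --pt "1 0 0 20 0" --pt "1 0 0 0 0"

```text
clock: 10.85
position: [0.5243, -0.1094, 0.13]
ee_rot: [-3.113, 0.423, -0.008]
force: [0.3, 0.4, -0.8]
width: 0.005
gripper_force: 0.0
```

drive_tool --pt "1 3 25 0 0.07" --pt "1 4 28 0 0.07" --pt "1 4 28 0 0.07" --pt "1 4 28 0 0.07" --pt "1 4 28 0 0.07" --pt "1 3 27 0 0.08" --pt "1 0 0 0 0" --pt "1 0 0 -20 0" --pt "1 0 0 -20 0" --pt "1 0 0 -20 0" --pt "1 0 0 -15 0" --pt "1 0 0 -10 0" --pt "1 0 0 0 0" --pt "1 0 0 0 0"

```text
clock: 12.02
position: [0.5442, 0.0553, 0.0408]
ee_rot: [3.131, 0.251, -0.001]
force: [0.1, -0.0, 0.6]
width: 0.003
gripper_force: 0.0
```

```bash
python3 - <<'E'
from h import *
a=get_image("top")["image"];b=get_image("side")["image"]
x=cv2.resize(a[110:260,235:415],(400,333),interpolation=cv2.INTER_CUBIC); y=cv2.resize(b[190:290,285:405],(400,333),interpolation=cv2.INTER_CUBIC)
cv2.imwrite("pics/c5.png",np.hstack([x,y])[:,:,::-1]); s=observe(); print(s["position"],s["force"])
E
```

```text
[0.54491639 0.05534133 0.04160578] [-0.55297572  0.5228037   0.04450307]
```

View pics/c5.png

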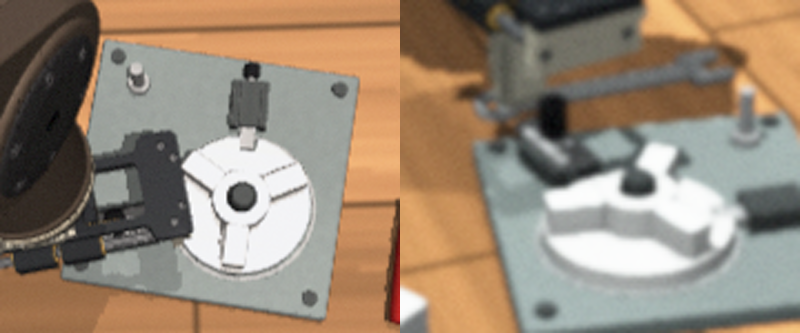

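drive_tool --pt "1 0.6 -4 2 0" --pt "1 0.6 -4 0 0" --pt "1 0.5 -3 0 0" --pt "1 0.5 -3 0 0" --pt "1 0.5 -3 0 0" --pt "1 0.5 -3 0 0" --pt "1 0.5 -3 0 0" --pt "1 0.5 -3 0 0" --pt "1 0.5 -3 0 0" --pt "1 0.5 -3 0 0" --pt "1 0.3 -2 0 0" --pt "1 0 0 0 0"

```text
clock: 13.12
position: [0.55, 0.0208, 0.0428]
ee_rot: [3.131, 0.251, 0.0]
force: [0.3, 0.6, -0.5]
width: 0.002
gripper_force: 0.4
```

drive_tool --pt "1 0.2 -1 0 0" --pt "1 0.2 -1 0 0" --pt "1 0 0 0 0"

```text
clock: 13.37
position: [0.5501, 0.0194, 0.0427]
ee_rot: [3.131, 0.252, -0.0]
force: [0.5, 1.0, 0.9]
width: 0.004
gripper_force: 1.0
```

drive_tool --pt "1 0.2 -1 0 0" --pt "1 0.2 -1 0 0" --pt "1 0 0 0 0"

```text
clock: 13.62
position: [0.5505, 0.0173, 0.0427]
ee_rot: [3.131, 0.251, -0.0]
force: [0.0, 2.7, 1.1]
width: 0.009
gripper_force: 1.1
```

drive_tool --pt "1 0.3 -2 0 0" --pt "1 0.3 -2 0 0" --pt "1 0 0 0 0"

```text
clock: 13.87
position: [0.5509, 0.015, 0.0427]
ee_rot: [-3.129, -0.253, 0.001]
force: [-2.4, 8.2, 3.5]
width: 0.001
gripper_force: 3.9
```

drive_tool --pt "1 0.2 -1.5 0 0" --pt "1 0.2 -1.5 0 0" --pt "1 0 0 0 0"

```text
clock: 14.12
position: [0.5509, 0.0147, 0.0426]
ee_rot: [-3.125, -0.256, 0.003]
force: [-3.6, 15.9, 8.3]
width: 0.007
gripper_force: 8.3
```

drive_tool --pt "1 0.2 -1.5 0 0" --pt "1 0.2 -1.5 0 0" --pt "1 0 0 0 0"

```text
clock: 14.37
position: [0.5509, 0.0145, 0.0426]
ee_rot: [-3.121, -0.259, 0.005]
force: [-5.6, 23.7, 13.2]
width: 0.004
gripper_force: 12.7
```

drive_tool --pt "1 -0.5 3 0 0" --pt "1 -0.5 4 0 0" --pt "1 -0.8 6 0 0" --pt "1 -1 8 0 0" --pt "1 0 0 0 0" --pt "1 0 0 20 0" --pt "1 0 0 35 0" --pt "1 0 0 35 0" --pt "1 -20 35 0 0" --pt "1 -20 35 0 0" --pt "1 -20 35 0 0" --pt "1 0 0 0 0"

```text
clock: 15.37
position: [0.4849, 0.1416, 0.1315]
ee_rot: [-3.127, -0.268, 0.007]
force: [-0.8, 0.4, -0.5]
width: 0.006
gripper_force: 0.0
```

```bash
python3 - <<'E'
from h import *
a=get_image("top");b=get_image("side")["image"]
x=cv2.resize(a["image"][110:260,235:415],(400,333),interpolation=cv2.INTER_CUBIC); y=cv2.resize(b[190:290,285:405],(400,333),interpolation=cv2.INTER_CUBIC)
cv2.imwrite("pics/c6.png",np.hstack([x,y])[:,:,::-1]); s=observe(); print(s["position"],s["force"])
for r in(100,72): print(r,(proj(a,[.568-.158*r/1000,-.083+.987*r/1000,.0615])-[235,110])*400/180)
E
```

```text
[0.48835706 0.13542923 0.1325106 ] [ 0.89182622 -0.90336889 -0.16250076]
100 [113.85870367 220.18653686]
72 [150.15426257 213.4370454 ]
```

View pics/c6.png

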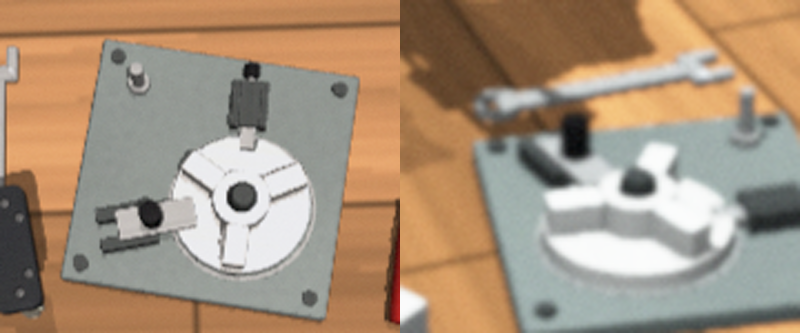

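The strap is over the rim, with the knob at (150,212) in the crop against a predicted home position of (150,213). The plunger is in the notch, the hub is flat, and the arm is clear.

```bash
python3 -c "
from cell import arm
print(arm.sign_off())"
```

```text
the job is handed in; nothing more can be done
None
```

I handed the job in at about 15 s. The hub is locked by the plunger and was held at about 12 N for nearly a second, the clamp strap is home over the rim, and the arm is clear of everything. `sign_off()` returned no verdict, so I don't have the judged result.

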